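# Fit the new air filter into the push-in fitting

### The arm

A 6-joint arm with a two-finger parallel gripper is mounted at the origin on the work surface. World frame = base frame: x ahead of the robot, y to its left, z up, the work surface at z = 0. Lengths are in m, angles in rad, forces in N, time in s.
With the tool pointing down it reaches from about 0.15 to 0.775 m from the base axis. Payload 6.1 kg.
Tool frame: the origin (TCP) lies midway between the tips of the shut fingers; the grasp point (between the pads) lies 19 mm behind it; z points along the fingers, y is the line along which they close (so a half turn about z gives the same grasp; the last joint's range is limited). The gripper opens to 85 mm and grips with 20 to 120 N. Pads are 22 mm wide; open, the fingers measure 114 mm over their backs; the gripper's body (76 mm by 85 mm) begins 54 mm behind the grasp point. The pads swing forward as they close: fully open they stand 13 mm farther back than shut.
Start: joints at [-1.31, 0.126, -0.04, 1.405, 0, 1.571], TCP at [0.135, -0.507, 0.193] pointing down, gripper open.
Joint ranges: [-2.72, 2.72], [-0.95, 1.95], [-1.27, 1.35], [-1.78, 2.02], [-1.46, 1.47], [-3.14, 3.14]. Speed limits (rad/s): [2.39, 2.39, 3.01, 3.14, 3.14, 3.14].

### API

Orientations are given as a unit quaternion [x, y, z, w].
In Python, from cell import readout, optics, robot gives the robot as it stands.
- The arm moves only by the tool send_rows, never from a script. Its argument "rows" is a list of rows, each an object of numbers: "dx", "dy", "dz": the shift along the tool's x, y, z in cm; "turn": the turn about the tool's z in rad. In form: [{"dx": .., "dy": .., "dz": .., "turn": ..}, ...]. A call has 1 to 8 rows; each row shifts and turns the commanded pose from where the row before left it, along the tool's axes as they then stand; what a row does not reach is not made up. A row lasts 1/8 s, in which the tool goes at most 62.5 mm and 10.7 degrees, less where a joint would pass 70% of its speed; a pose out of reach is approached as far as the arm can. A call is refused whole if a number of a shift passes 6.25 or a number of a turn 0.188, either way. A call with a gripper value outside its range is refused whole. "fingers" is the closure, from 0 (fully open) to 1 (shut), set as the call begins (left out, the last holds). The fingers move at their own pace and stop on an object; the grip force is fixed at half the most. Time passes only in rows, so rows that do not move let the fingers close. It gives the time, the measured TCP pose, the force, the opening and the grip force at its end, in the units of the state.
- readout.observe(): the state, without advancing time (a new reading comes with each control period).
- optics.capture(name): name is "side" or "top"; returns a dict with "image" (420x560x3 uint8, blue, green, red), "K" (3x3 intrinsics, pixels), "dist_coeffs" ([k1, k2, p1, p2, k3] as OpenCV has them; the pictures are not rectified), "rvec" (rotation vector, rad) and "tvec" (3), from world to camera coordinates, as OpenCV has them. Camera axes: x right, y down, z forward; pixel columns grow to the right and rows downward; lengths in m; the calibration is good to about 2 mm. A picture is of the moment at which its call begins. There is no depth.
- robot.hand_in(): hands the job in; it is judged then, once.
The state is a dict: "t": time; "qpos": joint angles; "qd": joint speeds; "joint_efforts": joint torques, N m; "ee_pos": TCP position; "ee_rot": TCP orientation; "contact_force": force on the tool from outside, world axes, zero at the start; "ft_torque": the same for the moment, N m; "width": opening from 0.0 (shut) to 1.0 (fully open); "grip_force": force on a finger pad.
Only numpy, scipy, OpenCV 4.12 (cv2) and the standard library are available. Lean on these libraries where they do the work, as an engineer would, in place of code of your own. Each camera call takes 0.05 s, during which the arm holds its last target. There are 200 camera calls.

### The job

Take the tall slim air filter out of the white rack and push its steel tube into the free fitting of the same bore, past the grip, until its flange sits flush on the fitting's rim; push only as hard as needed, so that the sprung fitting is never driven down near its stop. Then, still holding the filter, tug it up gently until the fitting lifts a few millimetres on its spring and keep it there about half a second, to prove that it is gripped, and let go, leaving it upright and fully home. Leave the other things where they are.

Things in the scene. Friction and masses are not known exactly. Their poses are not given: they have to be found in the camera images.
- filter_grip (a point): The tall slim filter to be fitted: a hard white cylinder 30 mm across, 52 mm tall (grip it here), about 90 g, upright in either hole of the rack, steel tube down. This point is the cylinder's middle, on its axis, z up; turning about the axis does not matter. The cylinder ends 26 mm below; then a steel flange 28 mm across, 4 mm thick, then the tube. A 10 mm nipple, 8 mm high, on top.
- filter_flange (a point): The same filter: centre of the underside of its steel flange, 30 mm below the point above. From here the rigid steel tube, 14 mm across, sticks out 34 mm downwards; it ends in a 3 mm pilot 7 mm across, then widens over 8 mm. 12.5 to 22 mm below the flange it has a waist, 9 mm across, into which the fitting's grip snaps.
- port_mouth (a point): The free fitting to use: an upright grey ring 34 mm across, open bore of 16 mm, with a conical steel lead-in 23 mm across at the top. It stands in the middle of a fixed aluminium block 76 mm square and 45 mm tall, in any of three places in a row. This point is the centre of its flat top rim, about 75 mm above the table; z up.
- port_grip (a point): Inside that fitting, on its axis 17.7 mm below the rim: three sprung grip balls. They resist once about 23 mm of tube is in (it may rub in the bore too; a slight wiggle eases it), hardest at about 27 mm (8 to 14 N), then give way suddenly and snap into the tube's waist at 34 mm, when the flange meets the rim. Then the tube has under 1.5 mm of up-and-down play and holds over 12 N of pull.
- port (a joint): How far (m) that fitting has sunk in its block. It rides on a spring, about 0.7 N per mm: it sinks some 11 to 20 mm before the grip gives way, then springs back up. 0 free, positive pushed down, negative pulled up. Bottom stop 0.025 (keep below 0.023, about 16 N), top stop -0.010 (keep above -0.0085, about 6 N). A tug of 3.5 N lifts it about 5 mm; over 2.5 mm counts as lifted.
- rack: White rack, a fixed block 60 x 150 x 50 mm tall with two upright 17 mm holes 42 mm deep, 45 mm either way from its centre along its own y; the filters hang in them by their flanges. Origin at the centre of its underside.
- disc_filter_mid (a point): The other filter in the rack, not to be used: a squat white disc 50 mm across and 24 mm thick on a 9 mm tube. Middle of the disc, on its axis; its top end is 20 mm higher.
- small_station: An aluminium block like the one of the fitting to use (76 mm square, 45 mm tall), but with a narrow fitting 22 mm across whose bore of 10 mm is too small; top 70 mm above the table. Fixed. Origin at the centre of its underside.
- used_station: An aluminium block like the others whose fitting already carries a tall slim filter; top about 139 mm above the table. Fixed. Origin at the centre of its underside.
- dishes: Stack of three clear round dishes, 92 mm across, 38 mm tall, loose on the table. Origin at the centre of its underside.
- tip_box: Orange box with a clear lid, 87 x 122 x 81 mm tall, loose. Origin at the centre of its underside.
- forceps: Steel forceps 120 mm long, 8 mm thick, lying on the table. Origin at the middle, on the table; x along them.

How it is judged:
By the outcome, as a careful person would: the job done as asked, in the order asked, and still so for the second after the job is handed in, with the robot touching nothing.
It also fails if it takes over 70 s, if anything falls off the work surface, if the arm or the gripper's body presses on something with over 40 N, if the wrist force passes 120 N, or if a joint passes its speed limit or range.

## Working session

There is one attempt and no reset: what is moved stays moved. The work goes in short steps, Python scripts to look and compute and a tool call to move; the robot and the scene stay as the last step left them, time stands still between calls to the robot, and variables do not carry over. Pictures are saved under pics/ and viewed, at most 10 in all, crops included, and the job is handed in when it is done.

Besides the shell and the picture viewer there is one more tool, called after "Request:" as name([rows], argument=value, ...), one row to a line, values as JSON. send_rows: Moves the arm, as the interface text tells. Its arguments: {"type":"object","properties":{"rows":{"type":"array","items":{"type":"object","properties":{"dx":{"type":"number"},"dy":{"type":"number"},"dz":{"type":"number"},"turn":{"type":"number"}}}},"fingers":{"type":"number"}},"required":["rows"]}

```bash
mkdir -p pics; cat > h.py <<'E'
import cv2,numpy as np
from cell import readout,optics,robot
def cap(n,f=None):
    c=optics.capture(n)
    if f: cv2.imwrite('pics/'+f,c['image'])
    return c
def ray(c,uv):
    p=cv2.undistortPoints(np.array([[uv]],float),np.array(c['K'],float),np.array(c['dist_coeffs'],float))[0,0]
    R=cv2.Rodrigues(np.array(c['rvec'],float))[0];t=np.array(c['tvec'],float).ravel()
    return -R.T@t, R.T@np.array([p[0],p[1],1.])
def onz(c,uv,z):
    o,d=ray(c,uv); return o+d*(z-o[2])/d[2]
def proj(c,P):
    return cv2.projectPoints(np.array(P,float).reshape(-1,3),np.array(c['rvec'],float),np.array(c['tvec'],float),np.array(c['K'],float),np.array(c['dist_coeffs'],float))[0].reshape(-1,2)
def tri(c1,u1,c2,u2):
    A=0;b=0
    for c,u in((c1,u1),(c2,u2)):
        o,d=ray(c,u);d=d/np.linalg.norm(d);M=np.eye(3)-np.outer(d,d);A=A+M;b=b+M@o
    return np.linalg.solve(A,b)
E
python3 - <<'E'
from h import *
for n in('top','side'):
    c=cap(n,n+'1.png'); print(n,ray(c,(280,210)))
s=readout.observe();print(s)
E
```

```text
top (array([ 2.53671076e-01, -6.98340631e-04,  1.22822080e+00]), array([ 0.23798163,  0.00508751, -0.97127616]))
side (array([0.25354206, 0.50854879, 0.71973547]), array([ 0.31473496, -0.57778682, -0.7531514 ]))
{'t': 0.1, 'qpos': array([-1.31000523e+00,  1.26332439e-01, -4.04543589e-02,  1.40541550e+00,
        1.43732845e-06,  1.57081138e+00]), 'qd': array([ 0.00130452, -0.00066369,  0.00407572, -0.00089845,  0.00072733,
       -0.00141737]), 'joint_efforts': array([ 2.24323794e-04, -4.36908388e+01,  3.53604448e+01,  1.37428977e-02,
        4.18204650e-05,  1.81903772e-05]), 'ee_pos': array([ 0.13526457, -0.50685607,  0.1924238 ]), 'ee_rot': array([ 9.91511273e-01,  1.30018848e-01, -9.06990027e-05, -6.97107903e-04]), 'contact_force': array([0.37425826, 0.66143614, 0.31070987]), 'ft_torque': array([ 0.00617896, -0.02734934,  0.00358176]), 'grip_force': 0.0, 'width': 1.0015409286169252}
```

View pics/top1.png

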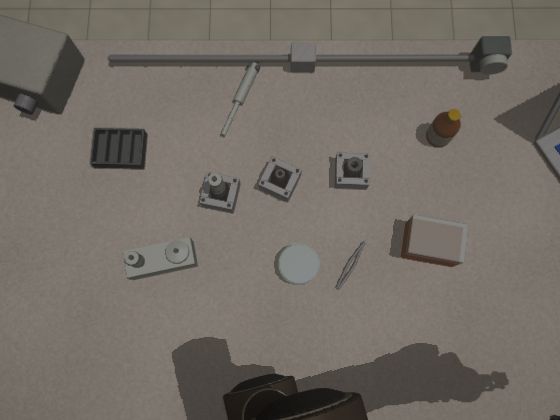

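View pics/side1.png

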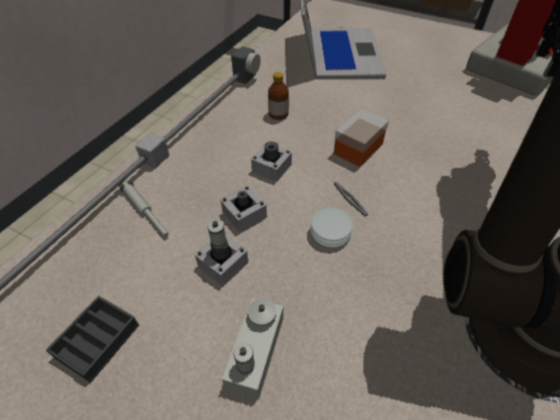

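Top view: slim filter in the rack at (133,259), disc at (177,252), used station at (220,190), empty fittings at (280,176) and (353,168). I'll zoom to tell the bores apart.

```bash
python3 - <<'E'
from h import *
t=cv2.imread('pics/top1.png');s=cv2.imread('pics/side1.png')
def z(i,x,y,w=70,h=60): return cv2.convertScaleAbs(cv2.resize(i[y:y+h,x:x+w],(400,300),interpolation=cv2.INTER_CUBIC),alpha=1.6)
a=np.vstack([np.hstack([z(t,318,138),z(t,245,146)]),np.hstack([z(t,110,228),z(s,235,132)])])
cv2.imwrite('pics/z1.png',a)
E
```

```text
(no output)
```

View pics/z1.png

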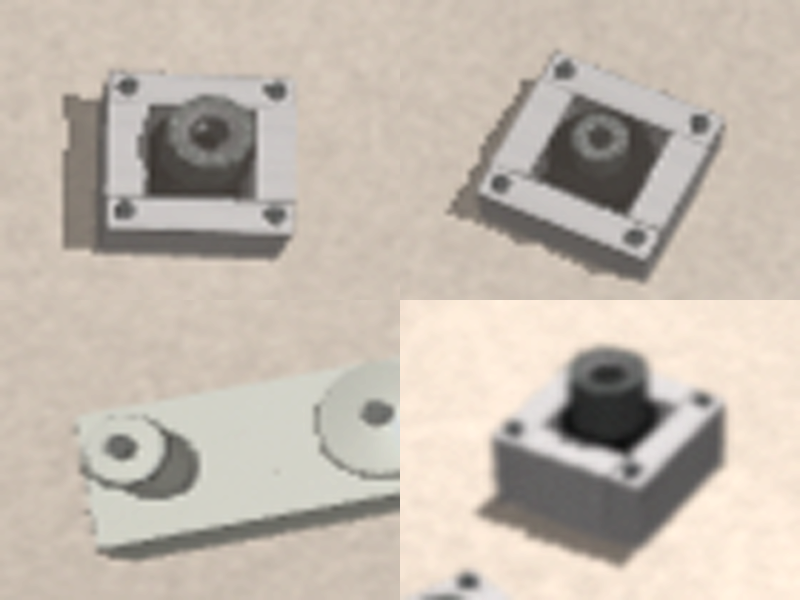

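The right-hand fitting (354,164 top; 271,146 side) is the wide one. The narrow bore is the middle fitting. The slim filter's nipple is at (130.7,257).

```bash
python3 - <<'E'
from h import *
t=cap('top');s=cap('side')
Z=lambda x,y,p,q:np.array([p+(x+.5)/5.714-.5,q+(y+.5)/5-.5])
r=Z(210,131,318,138); rs=Z(206,72,235,132)
print('ring top z75',onz(t,r,.075),'side',onz(s,rs,.075),'tri',tri(t,r,s,rs))
sc=[Z(*p,318,138) for p in((127,87),(277,91),(124,210),(275,215))]
print('screws',np.mean([onz(t,p,.045) for p in sc],0),[onz(t,p,.045)[:2].round(4) for p in sc])
sc=[Z(*p,235,132) for p in((115,128),(302,98),(230,168))]
S=[onz(s,p,.045) for p in sc];print('side screws diag mid',(S[0]+S[1])/2,[x.round(4) for x in S])
n=Z(121,146.5,110,228);print('nipple z114',onz(t,n,.114),'cyl top z106',onz(t,Z(124,152,110,228),.106))
# side view: nipple blob & cylinder, dark nipple
im=s['image'];g=im.max(2)
def dark(c,x,y,w,th):
    p=c['image'][y-w:y+w,x-w:x+w].max(2);return p
cv2.imwrite('pics/z2.png',cv2.convertScaleAbs(cv2.resize(im[325:385,215:285],(700,600),interpolation=cv2.INTER_CUBIC),alpha=1.5))
# rack contour in top: corners
hsv=cv2.cvtColor(t['image'],cv2.COLOR_BGR2HSV);m=((hsv[...,1]<30)&(hsv[...,2]>110)).astype(np.uint8)*255
m[:, :100]=0;m[:,205:]=0;m[:230]=0;m[285:]=0
cs=max(cv2.findContours(m,0,2)[0],key=cv2.contourArea);R=cv2.minAreaRect(cs);B=cv2.boxPoints(R);print(R)
P=np.array([onz(t,b,.05) for b in B]);print(P.round(4),P.mean(0))
E
```

```text
ring top z75 [ 0.64296472 -0.16141756  0.075     ] side [ 0.6404804  -0.15763984  0.075     ] tri [ 0.64380036 -0.16217613  0.07061702]
screws [ 0.64371627 -0.16158138  0.045     ] [array([ 0.6745, -0.1327]), array([ 0.6725, -0.1932]), array([ 0.6151, -0.1301]), array([ 0.6127, -0.1903])]
side screws diag mid [ 0.64204409 -0.16183959  0.045     ] [array([ 0.6727, -0.1329,  0.045 ]), array([ 0.6114, -0.1907,  0.045 ]), array([ 0.6147, -0.1306,  0.045 ])]
nipple z114 [0.42605423 0.31620502 0.114     ] cyl top z106 [0.42496328 0.31722525 0.106     ]
((157.33953857421875, 256.11279296875), (28.171932220458984, 70.14656829833984), 78.11134338378906)
[[0.4523 0.359  0.05  ]
 [0.4849 0.2085 0.05  ]
 [0.4231 0.1932 0.05  ]
 [0.3914 0.342  0.05  ]] [0.43793708 0.27570768 0.05      ]
```

View pics/z2.png

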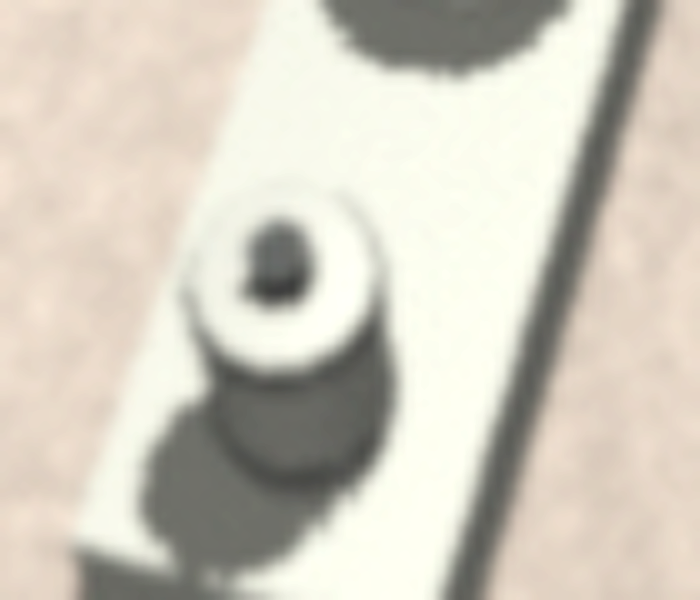

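Side crop: cylinder top ellipse is centred at about (243.2,352.8), nipple top at (242.4,349.5). That matches the filter near (0.425,0.317). I'll move over now.

Request:
send_rows([
  {"dx": 2.7,"dy": -4.0},
  {"dx": 2.7,"dy": -4.0},
  {"dx": 2.7,"dy": -4.0},
  {"dx": 2.7,"dy": -4.0},
  {"dx": 2.7,"dy": -4.0},
  {"dx": 2.7,"dy": -4.0},
  {"dx": 2.7,"dy": -4.0},
  {"dx": 2.7,"dy": -4.0},
], fingers=0)

```text
invalid input
```

Request:
send_rows([
  {"dx": 2.7,"dy": -4.0},
  {"dx": 2.7,"dy": -4.0},
  {"dx": 2.7,"dy": -4.0},
  {"dx": 2.7,"dy": -4.0},
  {"dx": 2.7,"dy": -4.0},
  {"dx": 2.7,"dy": -4.0},
  {"dx": 2.7,"dy": -4.0},
  {"dx": 2.7,"dy": -4.0},
])

```text
invalid input
```

Request:
send_rows([
  {"turn": -0.18},
  {"turn": -0.18},
  {"turn": -0.18},
  {"turn": -0.18},
  {"turn": -0.18},
  {"turn": -0.18},
  {"turn": -0.18},
  {"turn": -0.18},
])

```text
invalid input
```

```bash
cat >> h.py <<'E'
from scipy.spatial.transform import Rotation as Ro
def go(target):
    s=readout.observe();R=Ro.from_quat(s['ee_rot']).as_matrix()
    print('t',s['t'],'pos',s['ee_pos'].round(4),'x',R[:,0].round(3),'z',R[:,2].round(4),'F',s['contact_force'].round(2),'w',round(s['width'],3),'grip',s['grip_force'])
    print('tool delta cm',(R.T@(np.array(target)-s['ee_pos'])*100).round(2),'q6',s['qpos'][5])
E
python3 - <<'E'
from h import *
s=cap('side')
print(onz(s,(243.2,352.8),.106),onz(s,(242.45,349.5),.114))
go([.4255,.3165,.15])
E
```

```text
[0.42336152 0.31880642 0.106     ] [0.42480615 0.31749237 0.114     ]
t 0.25 pos [ 0.1353 -0.507   0.1928] x [0.966 0.258 0.   ] z [-2.e-04  7.e-04 -1.e+00] F [-0.24 -0.09  0.53] w 1.0 grip 0.0
tool delta cm [ 49.27 -72.08   4.33] q6 1.5707963073429427
```

Request:
send_rows([
  {"dx": 2.7,"dy": -4.0,"dz": 0,"turn": 0},
  {"dx": 2.7,"dy": -4.0,"dz": 0,"turn": 0},
  {"dx": 2.7,"dy": -4.0,"dz": 0,"turn": 0},
  {"dx": 2.7,"dy": -4.0,"dz": 0,"turn": 0},
  {"dx": 2.7,"dy": -4.0,"dz": 0,"turn": 0},
  {"dx": 2.7,"dy": -4.0,"dz": 0,"turn": 0},
  {"dx": 2.7,"dy": -4.0,"dz": 0,"turn": 0},
  {"dx": 2.7,"dy": -4.0,"dz": 0,"turn": 0},
], fingers=0)

```text
t: 1.25
ee_pos: [0.2617, -0.141, 0.1932]
ee_rot: [0.992, 0.13, 0.0, 0.0]
contact_force: [0.5, 0.4, 1.1]
width: 0.996
grip_force: 0.0
```

Request:
send_rows([
  {"dx": 2.7,"dy": -4.0,"dz": 0,"turn": 0},
  {"dx": 2.7,"dy": -4.0,"dz": 0,"turn": 0},
  {"dx": 2.7,"dy": -4.0,"dz": 0,"turn": 0},
  {"dx": 2.7,"dy": -4.0,"dz": 0,"turn": 0},
  {"dx": 2.7,"dy": -4.0,"dz": 0,"turn": 0},
  {"dx": 2.7,"dy": -4.0,"dz": 0,"turn": 0},
  {"dx": 2.7,"dy": -4.0,"dz": 0,"turn": 0},
  {"dx": 2.7,"dy": -4.0,"dz": 0,"turn": 0},
])

```text
t: 2.25
ee_pos: [0.4049, 0.1618, 0.1952]
ee_rot: [0.985, 0.169, -0.005, -0.026]
contact_force: [1.0, 0.7, 0.4]
width: 1.001
grip_force: 0.0
```

Request:
send_rows([
  {"dx": 0,"dy": 0,"dz": 0,"turn": -0.18},
  {"dx": 0,"dy": 0,"dz": 0,"turn": -0.18},
  {"dx": 0,"dy": 0,"dz": 0,"turn": -0.18},
  {"dx": 0,"dy": 0,"dz": 0,"turn": -0.18},
  {"dx": 0,"dy": 0,"dz": 0,"turn": -0.18},
  {"dx": 0,"dy": 0,"dz": 0,"turn": -0.18},
  {"dx": 0,"dy": 0,"dz": 0,"turn": -0.18},
  {"dx": 0,"dy": 0,"dz": 0,"turn": -0.18},
])

```text
t: 3.25
ee_pos: [0.4043, 0.1607, 0.1952]
ee_rot: [0.627, 0.778, 0.014, -0.023]
contact_force: [0.6, 0.3, -0.3]
width: 1.001
grip_force: 0.0
```

Request:
send_rows([
  {"dx": 0,"dy": 0,"dz": 0,"turn": -0.08},
  {"dx": 0,"dy": 0,"dz": 0,"turn": 0},
])

```text
t: 3.5
ee_pos: [0.4043, 0.1607, 0.1952]
ee_rot: [0.598, 0.801, 0.014, -0.022]
contact_force: [0.7, 0.5, -0.6]
width: 0.998
grip_force: 0.0
```

```bash
python3 - <<'E'
from h import *
go([.4252,.317,.062])
E
```

```text
t 3.5 pos [0.4043 0.1607 0.1952] x [-0.283  0.958  0.053] z [-0.0183  0.0497 -0.9986] F [ 0.68  0.55 -0.56] w 0.998 grip 0.0
tool delta cm [13.67  6.47 14.04] q6 1.6215389900578154
```

```bash
python3 - <<'E'
from h import *
s=readout.observe();q=s['qpos'];print(q.round(4),q[1]-q[2]+q[3]-np.pi/2, s['qd'].round(4), np.degrees(np.arctan2(.3165,.4255)))
E
```

```text
[ 0.3378 -0.0438 -0.2136  1.4017  0.053   1.6215] 0.0007682318534838473 [-0.0012  0.0012  0.0016 -0.001  -0.0013  0.0282] 36.64300624845848
```

Request:
send_rows([
  {"dx": 2.0,"dy": 1.0,"dz": 0,"turn": 0},
  {"dx": 0,"dy": 0,"dz": 0,"turn": 0},
])

```text
t: 3.75
ee_pos: [0.4085, 0.1834, 0.1961]
ee_rot: [0.598, 0.801, 0.014, -0.022]
contact_force: [-0.1, 0.1, -0.1]
width: 1.003
grip_force: 0.0
```

```bash
python3 - <<'E'
from h import *
go([.4252,.317,.062])
s=readout.observe();q=s['qpos'];print(q.round(4),q[1]-q[2]+q[3]-np.pi/2)
E
```

```text
t 3.75 pos [0.4085 0.1834 0.1961] x [-0.283  0.958  0.053] z [-0.0183  0.0497 -0.9986] F [-0.15  0.12 -0.09] w 1.003 grip 0.0
tool delta cm [11.61  5.45 14.03] q6 1.6654351299042638
[ 0.3825 -0.0221 -0.1907  1.4006  0.053   1.6654] -0.001544773448707959
```

The row rate limit left a 3° tilt along the direction of travel (q5=0.053). I'll undo it with a rate-limited move in the opposite direction at short radius, before touching anything.

Request:
send_rows([
  {"dx": 0,"dy": -4,"dz": 0,"turn": 0},
  {"dx": 0,"dy": -4,"dz": 0,"turn": 0},
  {"dx": 0,"dy": -4,"dz": 0,"turn": 0},
  {"dx": 0,"dy": -4,"dz": 0,"turn": 0},
  {"dx": 0,"dy": -2,"dz": 0,"turn": 0},
  {"dx": 0,"dy": 0,"dz": 0,"turn": 0},
])

```text
t: 4.5
ee_pos: [0.235, 0.1311, 0.1971]
ee_rot: [0.598, 0.801, 0.015, -0.022]
contact_force: [-0.3, 0.3, 0.2]
width: 1.001
grip_force: 0.0
```

Request:
send_rows([
  {"dx": -6.2,"dy": 0,"dz": 0,"turn": 0},
  {"dx": 0,"dy": 0,"dz": 0,"turn": 0},
])

```text
t: 4.75
ee_pos: [0.2536, 0.0756, 0.1937]
ee_rot: [0.602, 0.798, 0.014, -0.022]
contact_force: [-0.3, -0.0, -0.6]
width: 0.996
grip_force: 0.0
```

```bash
cat > st.py <<'E'
from h import *
import sys
go([float(a) for a in sys.argv[1:4]])
q=readout.observe()['qpos'];print(q.round(4))
E
python3 st.py .4252 .317 .062
```

```text
t 4.75 pos [0.2536 0.0756 0.1937] x [-0.275  0.96   0.052] z [-0.0177  0.0489 -0.9986] F [-0.28 -0.02 -0.63] w 0.996 grip 0.0
tool delta cm [17.78 23.19 14.03] q6 1.516434170249612
[ 0.2246 -0.3657 -0.4632  1.4796  0.0516  1.5164]
```

Request:
send_rows([
  {"dx": 1,"dy": -2.2,"dz": 0,"turn": 0},
  {"dx": 1,"dy": -2.2,"dz": 0,"turn": 0},
  {"dx": 1,"dy": -2.2,"dz": 0,"turn": 0},
  {"dx": 0,"dy": 0,"dz": 0,"turn": 0},
])

```text
t: 5.25
ee_pos: [0.1802, 0.0889, 0.1959]
ee_rot: [0.597, 0.802, 0.015, -0.022]
contact_force: [-0.2, 0.1, -0.3]
width: 1.002
grip_force: 0.0
```

Request:
send_rows([
  {"dx": -6.2,"dy": 0,"dz": 0,"turn": 0},
  {"dx": 0,"dy": 0,"dz": 0,"turn": 0},
])

```text
t: 5.5
ee_pos: [0.1959, 0.0467, 0.1933]
ee_rot: [0.601, 0.799, 0.014, -0.022]
contact_force: [-0.3, 0.5, 0.1]
width: 1.0
grip_force: 0.0
```

```bash
python3 st.py .4252 .317 .062
```

```text
t 5.5 pos [0.1959 0.0467 0.1933] x [-0.276  0.96   0.052] z [-0.0177  0.0487 -0.9987] F [-0.32  0.49  0.13] w 1.0 grip 0.0
tool delta cm [18.95 29.55 14.03] q6 1.4401633858065241
[ 0.1495 -0.4872 -0.527   1.5412  0.0509  1.4402]
```

Request:
send_rows([
  {"dx": 2.7,"dy": 1.6,"dz": 0,"turn": 0},
  {"dx": 2.7,"dy": 1.6,"dz": 0,"turn": 0},
  {"dx": 2.7,"dy": 1.6,"dz": 0,"turn": 0},
  {"dx": 2.7,"dy": 1.6,"dz": 0,"turn": 0},
  {"dx": 2.7,"dy": 1.6,"dz": 0,"turn": 0},
  {"dx": 0,"dy": 0,"dz": 0,"turn": 0},
])

```text
t: 6.25
ee_pos: [0.2331, 0.2028, 0.1998]
ee_rot: [0.597, 0.802, 0.014, -0.022]
contact_force: [-0.2, -0.2, 0.5]
width: 1.003
grip_force: 0.0
```

Request:
send_rows([
  {"dx": -5,"dy": 0,"dz": 0,"turn": 0},
  {"dx": -5,"dy": 0,"dz": 0,"turn": 0},
  {"dx": -5,"dy": 0,"dz": 0,"turn": 0},
  {"dx": -5,"dy": 0,"dz": 0,"turn": 0},
  {"dx": 0,"dy": 0,"dz": 0,"turn": 0},
])

```text
t: 6.88
ee_pos: [0.2899, 0.006, 0.1895]
ee_rot: [0.602, 0.798, 0.014, -0.022]
contact_force: [-0.3, -0.4, -0.1]
width: 0.999
grip_force: 0.0
```

```bash
python3 st.py .4252 .317 .062
```

```text
t 6.875 pos [0.2899 0.006  0.1895] x [-0.275  0.96   0.052] z [-0.0185  0.0489 -0.9986] F [-0.27 -0.44 -0.05] w 0.999 grip 0.0
tool delta cm [25.47 21.63 14.  ] q6 1.2565603068817006
[-0.0347 -0.3036 -0.4341  1.4604  0.0483  1.2566]
```

The tilt is purely about the closing axis, which stays horizontal. The pads therefore still grip the upright cylinder squarely. I'll keep this orientation, use combined dx/dz for vertical moves, and go gently.

Request:
send_rows([
  {"dx": 2.5,"dy": 2.1,"dz": 0,"turn": 0},
  {"dx": 2.5,"dy": 2.1,"dz": 0,"turn": 0},
  {"dx": 2.5,"dy": 2.1,"dz": 0,"turn": 0},
  {"dx": 2.5,"dy": 2.1,"dz": 0,"turn": 0},
  {"dx": 2.5,"dy": 2.1,"dz": 0,"turn": 0},
  {"dx": 2.5,"dy": 2.1,"dz": 0,"turn": 0},
  {"dx": 2.5,"dy": 2.1,"dz": 0,"turn": 0},
  {"dx": 2.5,"dy": 2.1,"dz": 0,"turn": 0},
])

```text
t: 7.88
ee_pos: [0.3931, 0.2506, 0.1997]
ee_rot: [0.597, 0.802, 0.014, -0.022]
contact_force: [0.4, -0.2, -0.0]
width: 1.0
grip_force: 0.0
```

Request:
send_rows([
  {"dx": 2.5,"dy": 2.1,"dz": 0,"turn": 0},
  {"dx": 2.2,"dy": 2.1,"dz": 0,"turn": 0},
  {"dx": 0,"dy": 0,"dz": 0,"turn": 0},
])

```text
t: 8.25
ee_pos: [0.4202, 0.3077, 0.2012]
ee_rot: [0.597, 0.802, 0.014, -0.022]
contact_force: [-0.1, -0.7, 0.4]
width: 0.996
grip_force: 0.0
```

```bash
python3 st.py .4252 .318 .062
```

```text
t 8.25 pos [0.4202 0.3077 0.2012] x [-0.287  0.957  0.052] z [-0.0195  0.0487 -0.9986] F [-0.12 -0.73  0.36] w 0.996 grip 0.0
tool delta cm [ 0.11  0.84 13.94] q6 1.8788871224548223
[ 0.5993  0.1071 -0.0441  1.4081  0.0512  1.8789]
```

Request:
send_rows([
  {"dx": 0.1,"dy": 0.8,"dz": 0,"turn": 0},
  {"dx": 0,"dy": 0,"dz": 2.5,"turn": 0},
  {"dx": 0,"dy": 0,"dz": 2.5,"turn": 0},
  {"dx": 0,"dy": 0,"dz": 2.5,"turn": 0},
  {"dx": 0,"dy": 0,"dz": 0,"turn": 0},
])

```text
t: 8.88
ee_pos: [0.4255, 0.3109, 0.1257]
ee_rot: [0.598, 0.801, 0.013, -0.022]
contact_force: [0.3, 1.2, 0.0]
width: 0.998
grip_force: 0.0
```

```bash
python3 st.py .4252 .318 .062; python3 - <<'E'
from h import *
c=cap('side');t=cap('top')
f=lambda i:cv2.convertScaleAbs(cv2.resize(i,(400,400),interpolation=cv2.INTER_CUBIC),alpha=1.6)
cv2.imwrite('pics/g1.png',np.hstack([f(c['image'][290:400,190:300]),f(t['image'][210:310,90:190])]))
print(proj(c,[.4252,.317,.08]),proj(t,[.4252,.317,.08]))
E
```

```text
t 8.875 pos [0.4255 0.3109 0.1257] x [-0.283  0.958  0.051] z [-0.0209  0.0472 -0.9987] F [0.29 1.17 0.01] w 0.998 grip 0.0
tool delta cm [0.36 0.21 6.39] q6 1.8823190896267972
[ 0.5989  0.1289 -0.1845  1.248   0.0507  1.8823]
[[244.02492732 357.82024803]] [[134.71249429 259.72442696]]
```

View pics/g1.png

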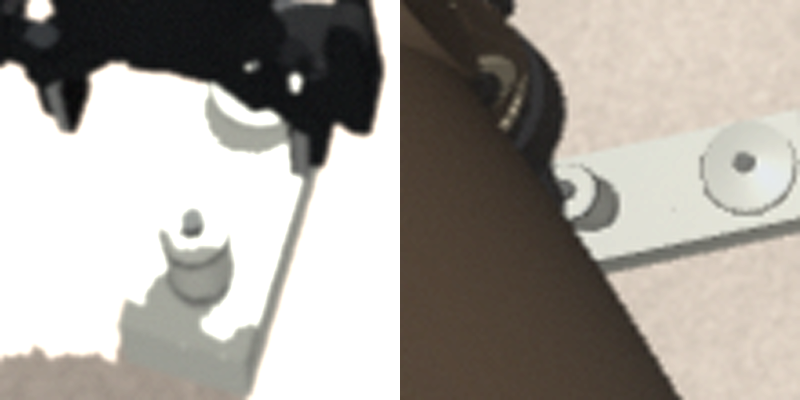

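The fingers (crop 72,125 and 310,165) straddle the filter (192,222), so I'll descend.

Request:
send_rows([
  {"dx": 0.2,"dy": 0.2,"dz": 1,"turn": 0},
  {"dx": 0.2,"dy": 0,"dz": 1.2,"turn": 0},
  {"dx": 0,"dy": 0,"dz": 1.4,"turn": 0},
  {"dx": 0,"dy": 0,"dz": 1.4,"turn": 0},
  {"dx": 0,"dy": 0,"dz": 1.4,"turn": 0},
  {"dx": 0,"dy": 0,"dz": 0,"turn": 0},
])

```text
t: 9.72
ee_pos: [0.4256, 0.3189, 0.0618]
ee_rot: [0.598, 0.801, 0.013, -0.022]
contact_force: [-0.3, -0.3, 0.4]
width: 0.998
grip_force: 0.0
```

Request:
send_rows([
  {"dx": 0,"dy": 0,"dz": 0,"turn": 0},
  {"dx": 0,"dy": 0,"dz": 0,"turn": 0},
  {"dx": 0,"dy": 0,"dz": 0,"turn": 0},
  {"dx": 0,"dy": 0,"dz": 0,"turn": 0},
  {"dx": 0,"dy": 0,"dz": 0,"turn": 0},
  {"dx": 0,"dy": 0,"dz": 0,"turn": 0},
  {"dx": 0,"dy": 0,"dz": 0,"turn": 0},
  {"dx": 0,"dy": 0,"dz": 0,"turn": 0},
], fingers=1)

```text
t: 10.72
ee_pos: [0.4268, 0.3198, 0.0643]
ee_rot: [0.598, 0.801, 0.015, -0.022]
contact_force: [-0.5, 0.6, 5.7]
width: 0.299
grip_force: 58.7
```

```bash
python3 st.py .4252 .318 .122
```

```text
t 10.725 pos [0.4268 0.3198 0.0643] x [-0.284  0.957  0.053] z [-0.017   0.05   -0.9986] F [-0.5   0.57  5.66] w 0.299 grip 58.71959567070007
tool delta cm [ 0.18 -0.22 -5.77] q6 1.894382202721201
[ 0.6113  0.1593 -0.2859  1.1109  0.0508  1.8944]
```

Request:
send_rows([
  {"dx": 0.05,"dy": 0,"dz": -1,"turn": 0},
  {"dx": 0.05,"dy": 0,"dz": -1,"turn": 0},
  {"dx": 0.1,"dy": 0,"dz": -2,"turn": 0},
  {"dx": 0.1,"dy": 0,"dz": -2,"turn": 0},
  {"dx": 0.13,"dy": 0,"dz": -2.5,"turn": 0},
  {"dx": 0.13,"dy": 0,"dz": -2.5,"turn": 0},
  {"dx": 0.13,"dy": 0,"dz": -2.5,"turn": 0},
  {"dx": 0.13,"dy": 0,"dz": -2.5,"turn": 0},
])

```text
t: 11.72
ee_pos: [0.4271, 0.3194, 0.225]
ee_rot: [0.598, 0.801, 0.014, -0.022]
contact_force: [-0.3, 0.6, -1.4]
width: 0.297
grip_force: 59.0
```

Request:
send_rows([
  {"dx": 0,"dy": 0,"dz": 0,"turn": 0},
  {"dx": 0,"dy": 0,"dz": 0,"turn": 0},
])

```text
t: 11.98
ee_pos: [0.4269, 0.3194, 0.2229]
ee_rot: [0.598, 0.801, 0.014, -0.022]
contact_force: [-0.0, 0.1, -1.1]
width: 0.3
grip_force: 59.1
```

```bash
python3 st.py .643 -.161 .23; python3 - <<'E'
from h import *
c=cap('side');t=cap('top')
p=readout.observe()['ee_pos']; print(proj(c,p))
u,v=proj(c,p)[0].astype(int)
f=lambda i:cv2.convertScaleAbs(cv2.resize(i,(480,480),interpolation=cv2.INTER_CUBIC),alpha=1.4)
y0=max(0,v-40);x0=u-50
cv2.imwrite('pics/g2.png',f(c['image'][y0:y0+100,x0:x0+100]));print(x0,y0)
E
```

```text
t 11.975 pos [0.4269 0.3194 0.2229] x [-0.283  0.958  0.052] z [-0.0186  0.0486 -0.9986] F [-0.04  0.05 -1.13] w 0.3 grip 59.070255160331726
tool delta cm [-52.09   7.07  -3.45] q6 1.8938196474519302
[0.6106 0.1316 0.0311 1.4576 0.0505 1.8938]
[[234.39721647 316.7082445 ]]
184 276
```

View pics/g2.png

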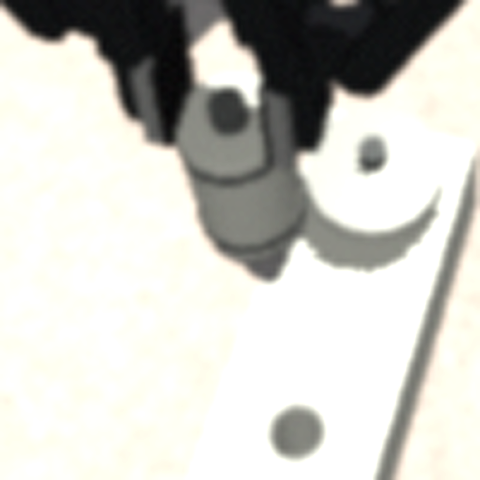

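The filter is held upright, tube clear, and the emptied hole sits at crop (297,432), i.e. side pixel (245.4,365.5). Now carrying it over to the port.

Request:
send_rows([
  {"dx": -1.6,"dy": 0.2,"dz": -0.2,"turn": 0},
  {"dx": -3.2,"dy": 0.45,"dz": -0.17,"turn": 0},
  {"dx": -3.2,"dy": 0.45,"dz": -0.17,"turn": 0},
  {"dx": -3.2,"dy": 0.45,"dz": -0.17,"turn": 0},
  {"dx": -3.2,"dy": 0.45,"dz": -0.17,"turn": 0},
  {"dx": -3.2,"dy": 0.45,"dz": -0.17,"turn": 0},
  {"dx": -3.2,"dy": 0.45,"dz": -0.17,"turn": 0},
  {"dx": -3.2,"dy": 0.45,"dz": -0.17,"turn": 0},
])

```text
t: 13.08
ee_pos: [0.5277, 0.0964, 0.2245]
ee_rot: [0.598, 0.801, 0.014, -0.022]
contact_force: [0.9, -0.4, -0.3]
width: 0.301
grip_force: 59.1
```

Request:
send_rows([
  {"dx": -3.2,"dy": 0.45,"dz": -0.17,"turn": 0},
  {"dx": -3.2,"dy": 0.45,"dz": -0.17,"turn": 0},
  {"dx": -3.2,"dy": 0.45,"dz": -0.17,"turn": 0},
  {"dx": -3.2,"dy": 0.45,"dz": -0.17,"turn": 0},
  {"dx": -3.2,"dy": 0.45,"dz": -0.17,"turn": 0},
  {"dx": -3.2,"dy": 0.45,"dz": -0.17,"turn": 0},
  {"dx": -3.2,"dy": 0.45,"dz": -0.17,"turn": 0},
  {"dx": -3.2,"dy": 0.45,"dz": -0.17,"turn": 0},
])

```text
t: 14.08
ee_pos: [0.6346, -0.1392, 0.2245]
ee_rot: [0.598, 0.801, 0.014, -0.022]
contact_force: [0.6, 0.9, -0.1]
width: 0.296
grip_force: 59.1
```

Request:
send_rows([
  {"dx": 0,"dy": 0,"dz": 0,"turn": 0},
  {"dx": 0,"dy": 0,"dz": 0,"turn": 0},
])

```text
t: 14.32
ee_pos: [0.6343, -0.1375, 0.2246]
ee_rot: [0.598, 0.801, 0.014, -0.022]
contact_force: [0.1, 0.5, -0.2]
width: 0.299
grip_force: 59.1
```

```bash
python3 st.py .644 -.158 .21; python3 - <<'E'
from h import *
c=cap('side');t=cap('top','top3.png')
print('hole side',onz(c,(245.4,365.5),.05))
def hole(c):
    u,v=proj(c,[.4255,.317,.05])[0].round().astype(int);p=cv2.cvtColor(c['image'],cv2.COLOR_BGR2GRAY)[v-7:v+8,u-7:u+8].astype(float)
    w=np.clip(np.median(p)-15-p,0,None);Y,X=np.mgrid[v-7:v+8,u-7:u+8];return ((X*w).sum()/w.sum(),(Y*w).sum()/w.sum())
for k in(c,t): print(hole(k),onz(k,hole(k),.05))
u,v=242,132
f=lambda i:cv2.convertScaleAbs(cv2.resize(i,(560,560),interpolation=cv2.INTER_CUBIC),alpha=1.5)
cv2.imwrite('pics/g3.png',f(c['image'][90:190,220:320]))
E
```

```text
t 14.325 pos [ 0.6343 -0.1375  0.2246] x [-0.283  0.958  0.053] z [-0.019   0.0496 -0.9986] F [ 0.08  0.53 -0.17] w 0.299 grip 59.117088317871094
tool delta cm [-2.32  0.35  1.33] q6 1.0470131838015402
[-0.2359  0.4088  0.3979  1.59    0.0438  1.047 ]
hole side [0.42468779 0.31770289 0.05      ]
(np.float64(245.23475935828878), np.float64(365.6983957219251)) [0.42475896 0.31810165 0.05      ]
(np.float64(137.71457165732585), np.float64(260.7830264211369)) [0.42733328 0.31854336 0.05      ]
```

View pics/g3.png

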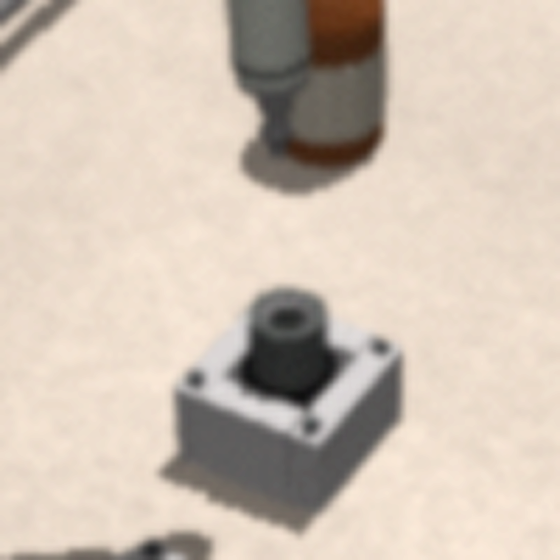

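The tube hangs plumb above and slightly behind the port (tip at crop 278,155, ring at 288,318). I'll align and descend to just above the mouth.

Request:
send_rows([
  {"dx": -1.2,"dy": 0.15,"dz": 0,"turn": 0},
  {"dx": -1.16,"dy": 0.15,"dz": 0,"turn": 0},
  {"dx": -0.1,"dy": 0,"dz": 1.7,"turn": 0},
  {"dx": -0.1,"dy": 0,"dz": 1.8,"turn": 0},
  {"dx": -0.1,"dy": 0,"dz": 1.8,"turn": 0},
  {"dx": -0.1,"dy": 0,"dz": 1.8,"turn": 0},
  {"dx": -0.1,"dy": 0,"dz": 1.5,"turn": 0},
  {"dx": 0,"dy": 0,"dz": 0,"turn": 0},
])

```text
t: 15.42
ee_pos: [0.6437, -0.1594, 0.1361]
ee_rot: [0.598, 0.801, 0.014, -0.023]
contact_force: [-0.8, 0.7, -1.0]
width: 0.301
grip_force: 59.2
```

```bash
python3 st.py .6436 -.1594 .123; python3 - <<'E'
from h import *
c=cap('side');t=cap('top')
f=lambda i:cv2.convertScaleAbs(cv2.resize(i,(400,400),interpolation=cv2.INTER_CUBIC),alpha=1.5)
cv2.imwrite('pics/g4.png',np.hstack([f(c['image'][105:175,235:305]),f(t['image'][125:205,315:395])]))
E
```

```text
t 15.425 pos [ 0.6437 -0.1594  0.1361] x [-0.283  0.958  0.054] z [-0.0205  0.0498 -0.9986] F [-0.79  0.67 -0.96] w 0.301 grip 59.15609657764435
tool delta cm [-0.07  0.    1.31] q6 1.0180235394344752
[-0.2643  0.4281  0.2326  1.408   0.0427  1.018 ]
```

View pics/g4.png

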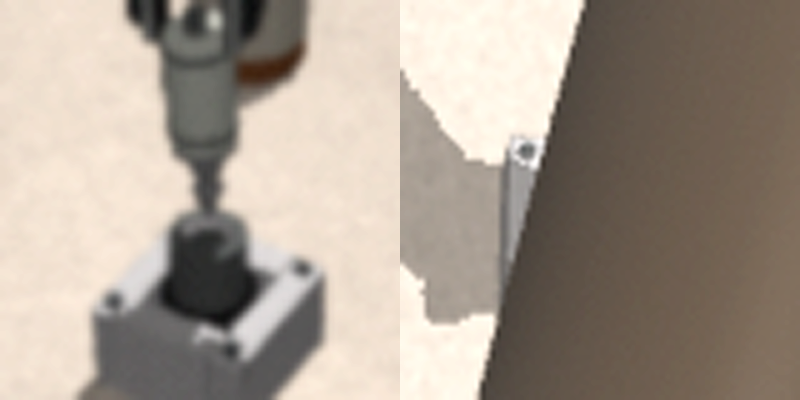

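The tip sits right over the ring centre (crop 208,205). Inserting gently.

Request:
send_rows([
  {"dx": -0.05,"dy": 0,"dz": 0.5,"turn": 0},
  {"dx": -0.05,"dy": 0,"dz": 0.5,"turn": 0},
  {"dx": -0.03,"dy": 0,"dz": 0.5,"turn": 0},
  {"dx": -0.02,"dy": 0,"dz": 0.4,"turn": 0},
  {"dx": 0,"dy": 0,"dz": 0,"turn": 0},
])

```text
t: 16.15
ee_pos: [0.6441, -0.1598, 0.1181]
ee_rot: [0.598, 0.801, 0.014, -0.022]
contact_force: [0.2, 0.8, -1.9]
width: 0.303
grip_force: 59.2
```

Request:
send_rows([
  {"dx": -0.02,"dy": 0,"dz": 0.4,"turn": 0},
  {"dx": -0.02,"dy": 0,"dz": 0.4,"turn": 0},
  {"dx": 0,"dy": 0,"dz": 0,"turn": 0},
])

```text
t: 16.52
ee_pos: [0.6441, -0.1597, 0.11]
ee_rot: [0.598, 0.801, 0.014, -0.022]
contact_force: [-0.2, 0.6, -0.5]
width: 0.301
grip_force: 59.2
```

Request:
send_rows([
  {"dx": -0.02,"dy": 0,"dz": 0.4,"turn": 0},
  {"dx": -0.02,"dy": 0,"dz": 0.4,"turn": 0},
  {"dx": 0,"dy": 0,"dz": 0,"turn": 0},
  {"dx": 0,"dy": 0,"dz": 0,"turn": 0},
])

```text
t: 17.02
ee_pos: [0.6443, -0.1598, 0.1025]
ee_rot: [0.598, 0.801, 0.014, -0.022]
contact_force: [0.8, 0.1, -1.5]
width: 0.299
grip_force: 59.2
```

Request:
send_rows([
  {"dx": -0.02,"dy": 0,"dz": 0.3,"turn": 0},
  {"dx": -0.02,"dy": 0,"dz": 0.3,"turn": 0},
  {"dx": 0,"dy": 0,"dz": 0,"turn": 0},
  {"dx": 0,"dy": 0,"dz": 0,"turn": 0},
])

```text
t: 17.52
ee_pos: [0.6445, -0.1599, 0.0967]
ee_rot: [0.598, 0.801, 0.014, -0.022]
contact_force: [0.3, -0.3, 0.8]
width: 0.301
grip_force: 59.3
```

Request:
send_rows([
  {"dx": -0.02,"dy": 0,"dz": 0.3,"turn": 0},
  {"dx": -0.02,"dy": 0,"dz": 0.3,"turn": 0},
  {"dx": 0,"dy": 0,"dz": 0,"turn": 0},
  {"dx": 0,"dy": 0,"dz": 0,"turn": 0},
])

```text
t: 18.02
ee_pos: [0.6444, -0.16, 0.0908]
ee_rot: [0.598, 0.801, 0.014, -0.022]
contact_force: [0.3, 0.9, 4.8]
width: 0.303
grip_force: 59.9
```

Request:
send_rows([
  {"dx": -0.02,"dy": 0,"dz": 0.3,"turn": 0},
  {"dx": -0.01,"dy": 0,"dz": 0.2,"turn": 0},
  {"dx": 0,"dy": 0,"dz": 0,"turn": 0},
  {"dx": 0,"dy": 0,"dz": 0,"turn": 0},
])

```text
t: 18.52
ee_pos: [0.6445, -0.1602, 0.0862]
ee_rot: [0.598, 0.801, 0.014, -0.021]
contact_force: [-0.8, 0.2, 6.5]
width: 0.3
grip_force: 60.2
```

Request:
send_rows([
  {"dx": -0.01,"dy": 0,"dz": 0.2,"turn": 0},
  {"dx": -0.01,"dy": 0,"dz": 0.1,"turn": 0},
  {"dx": 0,"dy": 0,"dz": 0,"turn": 0},
  {"dx": 0,"dy": 0,"dz": 0,"turn": 0},
])

```text
t: 19.02
ee_pos: [0.6447, -0.1603, 0.0836]
ee_rot: [0.598, 0.801, 0.015, -0.021]
contact_force: [-1.5, -0.7, 7.6]
width: 0.303
grip_force: 60.4
```

Request:
send_rows([
  {"dx": -0.01,"dy": 0,"dz": 0.15,"turn": 0},
  {"dx": 0,"dy": 0,"dz": 0,"turn": 0},
  {"dx": 0,"dy": 0,"dz": 0,"turn": 0},
])

```text
t: 19.4
ee_pos: [0.645, -0.1603, 0.0823]
ee_rot: [0.598, 0.801, 0.015, -0.021]
contact_force: [0.0, 0.1, 8.2]
width: 0.301
grip_force: 60.4
```

Request:
send_rows([
  {"dx": -0.01,"dy": 0,"dz": 0.15,"turn": 0},
  {"dx": 0.05,"dy": 0.05,"dz": 0,"turn": 0},
  {"dx": -0.05,"dy": -0.1,"dz": 0,"turn": 0},
  {"dx": 0,"dy": 0.05,"dz": 0,"turn": 0},
])

```text
t: 19.9
ee_pos: [0.6446, -0.1601, 0.0801]
ee_rot: [0.598, 0.801, 0.015, -0.021]
contact_force: [-0.7, 0.5, 6.2]
width: 0.302
grip_force: 60.2
```

Request:
send_rows([
  {"dx": -0.01,"dy": 0,"dz": 0.15,"turn": 0},
  {"dx": 0,"dy": 0,"dz": 0,"turn": 0},
  {"dx": 0,"dy": 0,"dz": 0,"turn": 0},
])

```text
t: 20.27
ee_pos: [0.6446, -0.1601, 0.0787]
ee_rot: [0.598, 0.801, 0.015, -0.021]
contact_force: [-1.4, 1.0, 6.4]
width: 0.295
grip_force: 60.3
```

The force dropped while the tool advanced, and TCP 0.0787 matches the flange on the rim with about 10 mm of sink. So it has snapped in. Easing up now.

Request:
send_rows([
  {"dx": 0.02,"dy": 0,"dz": -0.3,"turn": 0},
  {"dx": 0.02,"dy": 0,"dz": -0.3,"turn": 0},
  {"dx": 0.01,"dy": 0,"dz": -0.2,"turn": 0},
  {"dx": 0,"dy": 0,"dz": 0,"turn": 0},
  {"dx": 0,"dy": 0,"dz": 0,"turn": 0},
])

```text
t: 20.9
ee_pos: [0.6443, -0.16, 0.0857]
ee_rot: [0.598, 0.801, 0.014, -0.022]
contact_force: [1.5, 0.8, 1.5]
width: 0.298
grip_force: 59.7
```

Request:
send_rows([
  {"dx": 0.02,"dy": 0,"dz": -0.3,"turn": 0},
  {"dx": 0,"dy": 0,"dz": 0,"turn": 0},
  {"dx": 0,"dy": 0,"dz": 0,"turn": 0},
])

```text
t: 21.28
ee_pos: [0.644, -0.1601, 0.0887]
ee_rot: [0.598, 0.801, 0.014, -0.022]
contact_force: [0.1, 0.6, 0.2]
width: 0.297
grip_force: 59.3
```

Request:
send_rows([
  {"dx": 0.02,"dy": 0,"dz": -0.3,"turn": 0},
  {"dx": 0,"dy": 0,"dz": -0.1,"turn": 0},
  {"dx": 0,"dy": 0,"dz": 0,"turn": 0},
  {"dx": 0,"dy": 0,"dz": 0,"turn": 0},
])

```text
t: 21.78
ee_pos: [0.6443, -0.16, 0.0928]
ee_rot: [0.598, 0.801, 0.014, -0.022]
contact_force: [0.7, 0.2, -2.5]
width: 0.3
grip_force: 59.1
```

```bash
python3 st.py .644 -.16 .095
```

```text
t 21.775 pos [ 0.6443 -0.16    0.0928] x [-0.284  0.958  0.052] z [-0.0183  0.0492 -0.9986] F [ 0.73  0.22 -2.54] w 0.3 grip 59.11475658416748
tool delta cm [ 0.02 -0.03 -0.22] q6 1.0172790818917903
[-0.2649  0.4333  0.1456  1.3137  0.0427  1.0173]
```

Request:
send_rows([
  {"dx": 0.01,"dy": 0,"dz": -0.15,"turn": 0},
  {"dx": 0.01,"dy": 0,"dz": -0.15,"turn": 0},
  {"dx": 0,"dy": 0,"dz": 0,"turn": 0},
  {"dx": 0,"dy": 0,"dz": 0,"turn": 0},
])

```text
t: 22.28
ee_pos: [0.6443, -0.16, 0.0959]
ee_rot: [0.598, 0.801, 0.014, -0.022]
contact_force: [0.5, 1.1, -4.6]
width: 0.297
grip_force: 59.2
```

Request:
send_rows([
  {"dx": 0,"dy": 0,"dz": 0,"turn": 0},
  {"dx": 0,"dy": 0,"dz": 0,"turn": 0},
  {"dx": 0,"dy": 0,"dz": 0,"turn": 0},
  {"dx": 0,"dy": 0,"dz": 0,"turn": 0},
])

```text
t: 22.78
ee_pos: [0.6443, -0.16, 0.096]
ee_rot: [0.598, 0.801, 0.014, -0.022]
contact_force: [1.0, -0.2, -4.4]
width: 0.301
grip_force: 59.2
```

Lifted about 5 mm and held. Lowering to slightly pressed home, then letting go.

Request:
send_rows([
  {"dx": -0.01,"dy": 0,"dz": 0.2,"turn": 0},
  {"dx": -0.01,"dy": 0,"dz": 0.2,"turn": 0},
  {"dx": -0.01,"dy": 0,"dz": 0.2,"turn": 0},
  {"dx": -0.01,"dy": 0,"dz": 0.2,"turn": 0},
  {"dx": -0.01,"dy": 0,"dz": 0.2,"turn": 0},
  {"dx": 0,"dy": 0,"dz": 0,"turn": 0},
  {"dx": 0,"dy": 0,"dz": 0,"turn": 0},
])

```text
t: 23.65
ee_pos: [0.6444, -0.1601, 0.0863]
ee_rot: [0.598, 0.801, 0.014, -0.022]
contact_force: [0.1, -0.7, 1.5]
width: 0.298
grip_force: 60.1
```

Request:
send_rows([
  {"dx": 0,"dy": 0,"dz": 0,"turn": 0},
  {"dx": 0,"dy": 0,"dz": 0,"turn": 0},
  {"dx": 0,"dy": 0,"dz": 0,"turn": 0},
  {"dx": 0,"dy": 0,"dz": 0,"turn": 0},
  {"dx": 0,"dy": 0,"dz": 0,"turn": 0},
  {"dx": 0,"dy": 0,"dz": 0,"turn": 0},
  {"dx": 0,"dy": 0,"dz": 0,"turn": 0},
  {"dx": 0,"dy": 0,"dz": 0,"turn": 0},
], fingers=0)

```text
t: 24.65
ee_pos: [0.6443, -0.16, 0.086]
ee_rot: [0.598, 0.801, 0.014, -0.022]
contact_force: [0.5, -0.4, 0.3]
width: 1.001
grip_force: 0.0
```

```bash
python3 st.py .644 -.16 .095;python3 - <<'E'
from h import *
c=cap('side')
f=lambda i:cv2.convertScaleAbs(cv2.resize(i,(600,600),interpolation=cv2.INTER_CUBIC),alpha=1.5)
cv2.imwrite('pics/g5.png',f(c['image'][95:175,230:310]))
E
```

```text
t 24.65 pos [ 0.6443 -0.16    0.086 ] x [-0.284  0.958  0.052] z [-0.018   0.0491 -0.9986] F [ 0.46 -0.4   0.26] w 1.001 grip 0.0
tool delta cm [ 0.05 -0.03 -0.9 ] q6 1.0173494861603527
[-0.2648  0.4346  0.1327  1.2991  0.0427  1.0173]
```

View pics/g5.png

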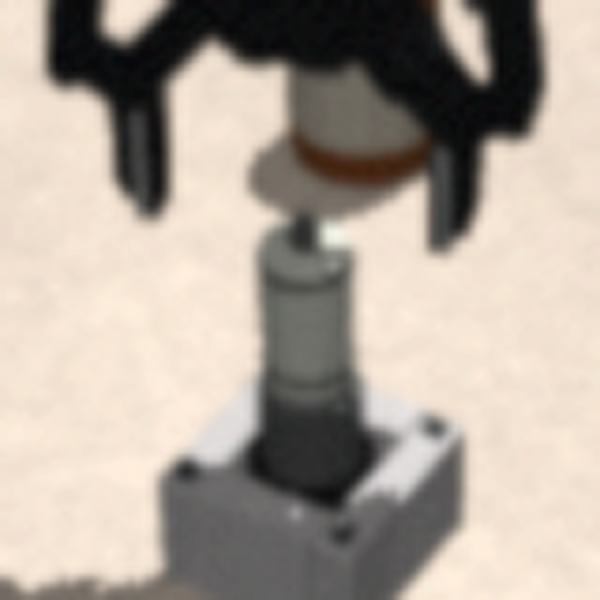

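The filter stands upright with its flange on the ring (crop 308,390), and the fingers are open and clear. Retreating straight up.

Request:
send_rows([
  {"dx": 0.05,"dy": 0,"dz": -1,"turn": 0},
  {"dx": 0.08,"dy": 0,"dz": -1.5,"turn": 0},
  {"dx": 0.1,"dy": 0,"dz": -2,"turn": 0},
  {"dx": 0.1,"dy": 0,"dz": -2,"turn": 0},
  {"dx": 0.1,"dy": 0,"dz": -2,"turn": 0},
  {"dx": 0.1,"dy": 0,"dz": -2,"turn": 0},
  {"dx": 0,"dy": 0,"dz": 0,"turn": 0},
  {"dx": 0,"dy": 0,"dz": 0,"turn": 0},
])

```text
t: 25.7
ee_pos: [0.6447, -0.1601, 0.191]
ee_rot: [0.598, 0.801, 0.014, -0.022]
contact_force: [-0.2, -0.1, -1.1]
width: 1.005
grip_force: 0.0
```

```bash
python3 - <<'E'
from h import *
c=cap('side');d=c['image'][105:165,240:290];o=cv2.imread('pics/g5.png')
o=cv2.resize(o,(80,80),interpolation=cv2.INTER_AREA)[10:70,10:60]
n=cv2.convertScaleAbs(d,alpha=1.5)
print('change around filter body',np.abs(n[20:45,24:38].astype(int)-o[20:45,24:38]).mean(), readout.observe()['ee_pos'])
print(robot.hand_in())
E
```

```text
change around filter body 15.88 [ 0.64443418 -0.15998536  0.19045501]
the job is handed in; nothing more can be done
None
```

The slim filter is in the free 16 mm fitting: it snapped in, I tugged the fitting up about 5 mm for over half a second, and it stood upright and flush when I let go. I handed in at about 26 s; my last image check, after the arm backed off, was inconclusive.

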